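# Hold the ski-rack lock open with its key

### The job

Take the rack key from its wooden stand, push it upright into the keyhole of the metal lock case until it is fully home (two pins are sticky, so wiggle it a little if it catches), and only then turn it a quarter turn clockwise, seen from above, to its stop. The lock springs back, so finish while still gripping the key and holding it turned; leave the box, jar, mallet and hook puller where they are.

Things in the scene. Friction and masses are not known exactly. Their poses are not given: they have to be found in the camera images.
- key_bow (a point): centre of the bow (grip plate, on top) of the loose rack key, which stands upright in the stand. Black plastic bow 36 wide (x) x 10 thick (y) x 36 high (z), grasped across its 10 mm. Its centre is 78 above the key's foot, its lower edge 60. Axes: x along bow width and bit, y through the thickness, z up. The key weighs about 60 g; a half turn about z gives the same key
- key_tip (a point): centre of the foot (lower end) of the same key, same axes as key_bow. Here is the steel bit, 20 (x) x 6 (y) x 10 high, symmetrical about the round steel shank of diameter 6 that joins it to the bow. At the start the foot is 15 above the counter, 30 deep in the stand
- keyhole (a point): centre of the keyhole mouth in the lock's top face, 70 above the counter; z up, x along the slot, y across it. Slot 22 x 8, mouth slightly chamfered, fixed for 21 of depth; two sprung sticky pins press on the bit's ends 9 and 14 down (about 10 N of push). Key home: foot 34 below the mouth, on the plug's floor; only there is the bit free to turn. Either half-turn of the key fits
- lock: lock case, metal box fixed to the counter, 110 (x) x 90 (y) x 70 high, origin at the centre of its underside, z up; the keyhole is in the middle of its top, its slot along x. On the +x end a steel keeper eye, 50 high, stands 25 proud, with the lock's bolt through it
- plug (a joint): turn of the lock's plug: 0 at rest, growing clockwise seen from above to its stop at 1.57 rad (quarter turn). The key's bit turns it with about 0.1 rad of play, so the key turns slightly farther than the plug; a spring of about 0.1 N m turns it back when let go. Turning it draws the bolt from the keeper eye
- stand: hardwood key stand fixed to the counter, 75 (x) x 60 (y) x 45 high, origin at the centre of its underside, z up, with an upright slot 22 (x) x 8 (y), 30 deep, in the middle of its top in which the key stands (key x along stand x)
- tackle_box: bystander: shut clear plastic box with three orange V-pegs inside, 124 (x) x 204 (y) x 51 high, origin at the centre of its underside
- jar: bystander: shut glass jar, diameter 72, 115 high, origin at the centre of its underside
- mallet: bystander: hardwood mallet lying along its x, 270 long, head 65 x 105 x 60 high at its +x end, origin on the counter about mid-length
- puller: bystander: hook puller lying along its x, 220 long, 20 high, rubber handle at -x, steel hook at +x, origin on the counter about mid-length
Not all that is in view belongs to the job. Leave any blue look-alike of the part that bears key_bow alone.

How it is judged:
On the way:
1. the key is fully home in the keyhole, upright, with the plug not yet turned (z of key_tip in the frame of keyhole below -0.031 m and horizontal distance between key_tip and keyhole below 0.004 m and value of joint plug below 0.35 rad and angle between key_tip's own z axis and vertical below 0.15 rad), for 0.1 s.
At the end, for the whole second after the job is handed in: The key stands upright (within 0.15 rad) in the keyhole, its foot at least 30 mm below the mouth and within 4 mm of its centre, the plug is held still, turned at least 1.3 rad clockwise against its spring, and the fingers still grip the key with at least 2 N (value of joint plug above 1.3 rad and z of key_tip in the frame of keyhole below -0.03 m and horizontal distance between key_tip and keyhole below 0.004 m and angle between key_tip's own z axis and vertical below 0.15 rad and contact force between the fingers and key above 2 N and velocity of joint plug between -0.2 and 0.2 rad/s); the arm keeps its last pose, push and grip.
It fails at once if a bystander is shifted by more than 20 mm (distance of any of tackle_box, jar, mallet, puller from where it was at the start of the episode above 0.02 m).
It also fails if it takes over 48 s, if anything falls off the work surface, if the arm or the gripper's body presses on something with over 40 N, if the wrist force passes 120 N, or if a joint passes its speed limit or range.

### The arm

A 6-joint arm with a two-finger parallel gripper is mounted at the origin on the work surface. World frame = base frame: x ahead of the robot, y to its left, z up, the work surface at z = 0. Lengths are in m, angles in rad, forces in N, time in s.
With the tool pointing down it reaches from about 0.25 to 0.725 m from the base axis. Payload 4 kg.
Tool frame: the origin (TCP) lies between the finger pads; the fingertips stand 11 mm ahead of it and the grasp point (between the pads) lies 8 mm behind it (bot.tip_extent is the distance from the TCP to the fingertips, in m); z points along the fingers, y is the line along which they close (so a half turn about z gives the same grasp; the last joint's range is limited). The gripper opens to 85 mm and grips with 20 to 120 N. Pads are 22 mm wide; open, the fingers measure 114 mm over their backs; the gripper's body (76 mm by 85 mm) begins 54 mm behind the grasp point. The pads swing forward as they close: fully open they stand 13 mm farther back than shut.
Start: joints at [-1.344, 0.241, 0.005, 1.335, 0, 1.571], TCP at [0.112, -0.487, 0.242] pointing down, gripper open.
Joint ranges: [-2.72, 2.72], [-1.05, 1.87], [-1.09, 1.28], [-1.99, 2.15], [-1.42, 1.44], [-3.14, 3.14]. Speed limits (rad/s): [2.79, 2.79, 3.14, 3.14, 3.14, 3.14].

### API

Orientations are given as a unit quaternion [x, y, z, w].
In Python, from workcell import bot gives the robot as it stands. The module is installed in compiled form; this text tells all that it offers.
- The arm moves only by the tool drive_tool, never from a script. Its argument "rows" is a list of rows, each an object of numbers: "dx", "dy", "dz": the shift along the tool's x, y, z in units of 50 mm (1.0 is 50 mm); "wx", "wy", "wz": the turn, a rotation vector about the tool's x, y, z in units of 5 degrees (1.0 is 5 degrees); "hand": the finger opening in mm, from 0 to 85.4. A call has 1 to 20 rows; each row is the pose to reach, as a shift and turn from the pose commanded when the call began, along the tool's axes at that moment; what a row does not reach only later rows make up. A row lasts 1/10 s, in which the tool goes at most 50 mm and 8.59 degrees, less where a joint would pass 70% of its speed; a pose out of reach is approached as far as the arm can. A call with a gripper value outside its range is refused whole. The fingers move at their own pace and stop on an object; the grip force is fixed at half the most. Time passes only in rows, so rows that repeat a pose let the fingers close. It gives the time, the measured TCP pose, the force, the opening and the grip force at its end, in the units of the state.
- bot.get_obs(): the state, without advancing time (a new reading comes with each control period).
- bot.camera(name): name is "side" or "top"; returns the picture (480x640x3 uint8, red, green, blue); there is no depth.
- bot.get_calibration(name): a dict with "vfov" (degrees; the focal length in pixels is half the picture's height over the tangent of half this angle, whatever the lens; pixels are square), "cx", "cy" (the principal point, pixels), "k1" (the pictures are not rectified: a ray, as slopes to the right and down, at radius r is drawn at 1 + k1 r^2 times it, then the intrinsics apply), "origin" and "rotation" of the camera in the world. Camera axes: x right, y up, looking along -z (the intrinsics and any distortion apply to the point x, -y, -z); pixel columns grow to the right and rows downward; lengths in m; the calibration is good to about 2 mm. A picture is of the moment at which its call begins. get_calibration takes no time and is no camera call.
- bot.job_done(): hands the job in; it is judged then, once.
Trained networks look in the newest picture that a camera, given by its name, has taken for a name from the list of things; names that differ only in an ending like _2 or _b are one class to them, and where a whole thing is asked for, a point or a joint stands for the part that bears it (a point fixed in the world has none). Each returns a list of dicts, best first, with "score" (0 to 1); they miss things now and then, are a little off and sometimes report something else, mostly with a low value. They report only what shows in the picture. A call takes as long as a camera call. They do not tell look-alikes from the thing itself.
- bot.look_for(camera, thing): "extent" ([centre column, centre row, width, height] in pixels, round what is visible of it).
- bot.outline_of(camera, thing): "region" (480x640 bool, what is visible of it) and "extent" ([centre column, centre row, width, height] in pixels, round what is visible of it).
The state is a dict: "clock": time; "joint_pos": joint angles; "joint_vel": joint speeds; "tau": joint torques, N m; "eef_pos": TCP position; "tool_rot": TCP orientation; "ft_force": force on the tool from outside, world axes, zero at the start; "ft_torque": the same for the moment, N m; "grip_width": finger opening in m; "grasp_force": force on a finger pad.
Only numpy, scipy, OpenCV 4.12 (cv2) and the standard library are available. Lean on these libraries where they do the work, as an engineer would, in place of code of your own. Each camera call takes 0.05 s, during which the arm holds its last target. There are 200 camera calls.

## Working session

There is one attempt and no reset: what is moved stays moved. The work goes in short steps, Python scripts to look and compute and a tool call to move; the robot and the scene stay as the last step left them, time stands still between calls to the robot, and variables do not carry over. Pictures are saved under pics/ and viewed, at most 10 in all, crops included, and the job is handed in when it is done.

Besides the shell and the picture viewer there is one more tool, called after "Request:" by a JSON object that holds its "api" and its "payload". drive_tool: Moves the arm, as the interface text tells. Its arguments: {"type":"object","properties":{"rows":{"type":"array","items":{"type":"object","properties":{"dx":{"type":"number"},"dy":{"type":"number"},"dz":{"type":"number"},"wx":{"type":"number"},"wy":{"type":"number"},"wz":{"type":"number"},"hand":{"type":"number"}}}}},"required":["rows"]}

```bash
mkdir -p pics; cat > h.py <<'E'
import numpy as np, cv2
from workcell import bot
def cal(n):
    c=bot.get_calibration(n); f=240/np.tan(np.radians(c["vfov"])/2)
    return c,f,np.array(c["origin"]),np.array(c["rotation"])
def proj(n,P):
    c,f,o,R=cal(n); q=(np.atleast_2d(P)-o)@R; s=np.c_[q[:,0]/-q[:,2],-q[:,1]/-q[:,2]]
    s=s*(1+c["k1"]*(s**2).sum(1,keepdims=True)); return s*f+[c["cx"],c["cy"]]
def ray(n,uv):
    c,f,o,R=cal(n); d=(np.array(uv,float)-[c["cx"],c["cy"]])/f; s=d.copy()
    for _ in range(30): s=d/(1+c["k1"]*(s@s))
    v=R@np.array([s[0],-s[1],-1]); return o,v/np.linalg.norm(v)
def atz(n,uv,z):
    o,v=ray(n,uv); return o+v*(z-o[2])/v[2]
def save(n,name,crop=None,k=1):
    im=bot.camera(n)
    if crop: x0,y0,x1,y1=crop; im=im[y0:y1,x0:x1]
    im=cv2.resize(im,None,fx=k,fy=k,interpolation=cv2.INTER_CUBIC) if k!=1 else im
    cv2.imwrite(f"pics/{name}.png",im[...,::-1])
E
python3 - <<'E'
from h import *
np.set_printoptions(precision=4,suppress=True)
for n in("top","side"):
    save(n,n+"0"); c,f,o,R=cal(n); print(n,c["vfov"],c["k1"],o,R.tolist())
    for t in("key_bow","key_tip","keyhole","lock","stand"):
        for d in bot.look_for(n,t)[:4]: print(t,round(d["score"],2),np.round(d["extent"],1))
o=bot.get_obs();print(o["eef_pos"],o["tool_rot"],o["clock"])
E
```

```text
top 52.71748571596695 -0.012828682595335927 [0.3698 0.0071 1.2807] [-0.07109718477736508, 0.07232829618769805, 0.7101481306521501, -0.6967090069882651]
key_bow 0.64 [206.9 271.2   7.8  16.1]
key_bow 0.49 [266.1 299.6  13.5  17.5]
key_bow 0.39 [233.9 311.9  13.5   7.3]
key_tip 0.68 [236.8 311.9  12.2   8.6]
key_tip 0.67 [267.9 298.5  12.6  15.4]
key_tip 0.54 [207.  271.2  18.4  15.3]
key_tip 0.54 [207.6 300.5  16.2   7.3]
keyhole 0.91 [371.1 279.1  43.8  51.8]
lock 0.56 [368.8 280.6  45.5  56.1]
stand 0.66 [240.2 276.6  26.2  30.2]
side 53.53667091909994 -0.006480074081690836 [0.208  0.7757 0.7261] [-0.09851165992689731, 0.4428912536068826, 0.8654215456320986, -0.21257548939781548]
key_bow 0.82 [345.1 343.4   9.5  46.9]
key_bow 0.8 [276.5 352.8  23.8  39.3]
key_bow 0.8 [348.6 310.9  13.   42. ]
key_bow 0.65 [303.5 314.6  19.7  29.3]
key_tip 0.89 [303.3 313.2  18.4  25.7]
key_tip 0.88 [276.1 352.5  17.   39.3]
key_tip 0.84 [313.5 365.4  17.7  39.4]
key_tip 0.71 [349.3 312.   10.4  42.7]
keyhole 0.67 [375.2 245.9  60.5  52.8]
lock 0.57 [371.9 247.1  58.6  47.1]
stand 0.71 [305.2 335.9  48.5  37.2]
[ 0.1124 -0.4872  0.2423] [ 0.9936  0.1131 -0.      0.    ] 0.6
```

View pics/top0.png

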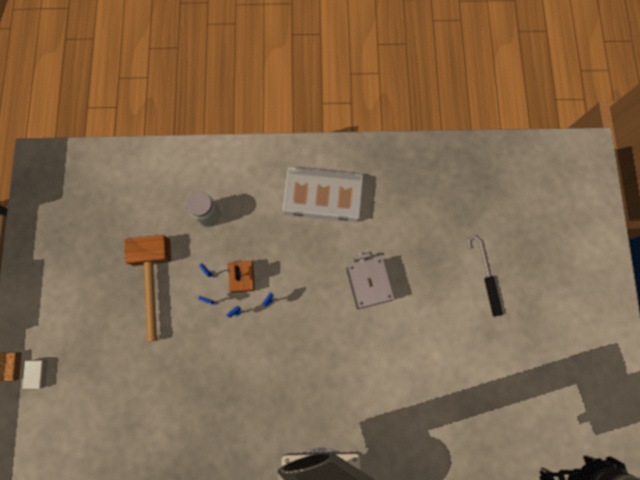

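View pics/side0.png

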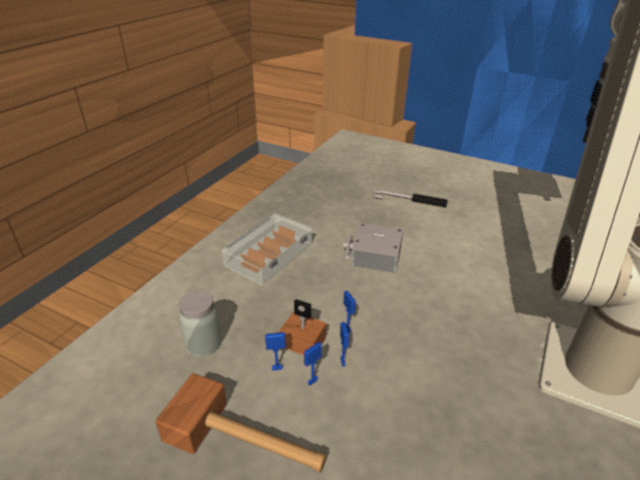

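The black key stands in the stand at top (240,272) / side (303,310). The blue look-alikes are at top (207,271), (207,300), (234,312), (268,299) and side (276,343), (313,356), (345,335), (349,303). I choose the black one in the stand.

```bash
sed -i 's/np.array(c\["rotation"\])$/Rotation.from_quat(c["rotation"]).as_matrix()/; 1i from scipy.spatial.transform import Rotation' h.py
python3 - <<'E'
from h import *
np.set_printoptions(precision=4,suppress=True)
a=bot.camera("top")[220:340,180:300]; b=bot.camera("top")[230:330,330:430]; s=bot.camera("side")[270:390,250:370]; t=bot.camera("side")[200:300,330:430]
r=lambda i:cv2.resize(i,(390,290) if 0 else (300,300),interpolation=cv2.INTER_CUBIC)
cv2.imwrite("pics/c1.png",np.vstack([np.hstack([r(a),r(b)]),np.hstack([r(s),r(t)])])[...,::-1])
# top-face outlines: lock & stand
for n in("top","side"):
  for th,z in(("stand",.045),("lock",.07)):
    d=bot.outline_of(n,th)
    if d:
        m=d[0]["region"].astype(np.uint8); q=cv2.minAreaRect(cv2.findNonZero(m)); print(n,th,d[0]["score"],q, atz(n,q[0],z))
  im=bot.camera(n); 
  lo=im.max(2)<60
  for box in ([225,255,255,290],[355,265,385,300]) if n=="top" else ([285,290,320,330],[360,220,395,250]):
    x0,y0,x1,y1=box; sub=im[y0:y1,x0:x1].max(2).astype(float); w=sub<70
    ys,xs=np.nonzero(w); print(n,"dark",w.sum(),xs.mean()+x0,ys.mean()+y0,(xs.min()+x0,xs.max()+x0,ys.min()+y0,ys.max()+y0))
    if len(xs)>3: print(np.linalg.eigh(np.cov(xs,ys)))
# least-squares bow
E
```

```text
top stand 0.95 ((240.5, 276.5), (31.0, 25.0), 90.0) [0.5325 0.1953 0.045 ]
top dark 111 243.36036036036035 273.6036036036036 (np.int64(235), np.int64(254), np.int64(263), np.int64(288))
EighResult(eigenvalues=array([23.8  , 63.474]), eigenvectors=array([[ 0.2358, -0.9718],
       [-0.9718, -0.2358]]))<stdin>:16: RuntimeWarning: Mean of empty slice.
  ret = ret.dtype.type(ret / rcount)
Traceback (most recent call last):
ValueError: zero-size array to reduction operation minimum which has no identity
```

View pics/c1.png

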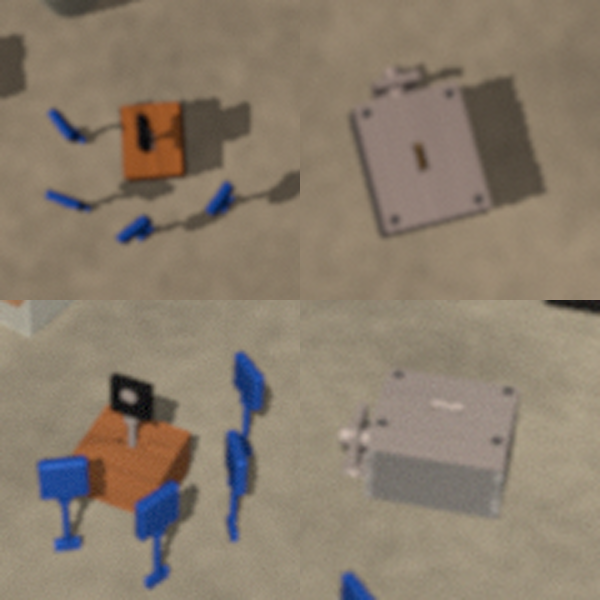

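```bash
cat > fit.py <<'E'
from h import *
from scipy.optimize import minimize
np.set_printoptions(precision=4,suppress=True)
def hullmask(n,p,sz,z0=0):
    c,s=np.cos(p[2]),np.sin(p[2]); P=[[p[0]+c*a*sz[0]/2-s*b*sz[1]/2,p[1]+s*a*sz[0]/2+c*b*sz[1]/2,z0+h*sz[2]] for a in(-1,1) for b in(-1,1) for h in(0,1)]
    m=np.zeros((480,640),np.uint8); h=cv2.convexHull(proj(n,P).astype(np.float32))
    cv2.fillConvexPoly(m,np.round(h*16).astype(np.int32),1,cv2.LINE_8,4); return m
def fit(masks,sz,p0):
    def cost(p): return sum(np.sum(hullmask(n,p,sz)!=m)/m.sum() for n,m in masks.items())
    best=min((minimize(cost,[p0[0],p0[1],y],method="Nelder-Mead",options=dict(initial_simplex=[[p0[0],p0[1],y],[p0[0]+.01,p0[1],y],[p0[0],p0[1]+.01,y],[p0[0],p0[1],y+.15]],xatol=1e-4)) for y in np.arange(-.8,.81,.2)),key=lambda r:r.fun)
    return best.x,best.fun
E
python3 - <<'E'
from fit import *
M={}
for n in("top","side"):
    im=bot.camera(n); hsv=cv2.cvtColor(im,cv2.COLOR_RGB2HSV)
    d=bot.outline_of(n,"stand"); 
    roi=np.zeros((480,640),bool)
    if n=="top": roi[255:300,222:262]=1
    else: roi[305:360,275:335]=1
    m=((hsv[...,0]<14)&(hsv[...,1]>140)&roi).astype(np.uint8); m=cv2.morphologyEx(m,cv2.MORPH_CLOSE,np.ones((9,9)))
    M[n]=m; print(n,"stand px",m.sum(), [ (round(x["score"],2),int(x["region"].sum())) for x in d])
p,c=fit(M,(.075,.06,.045),(.53,.195)); print("stand",p,c)
L={}
for n in("top","side"):
  for t in("lock","keyhole","plug"):
    for d in bot.outline_of(n,t)[:2]:
        print(n,t,round(d["score"],2),int(d["region"].sum()),d["extent"])
        if n not in L and d["score"]>.4 and d["region"].sum()>900:
            L[n]=cv2.morphologyEx(d["region"].astype(np.uint8),cv2.MORPH_OPEN,np.ones((9,9)))
if L:
    q,c=fit(L,(.11,.09,.07),(.52,-.05)); print("lock",list(L),q,c)
# slot / screws
print("lock from slot top", atz("top",(370.3,282.3),.07), "screws",[atz("top",(330+(X-300)/3,230+Y/3),.07)[:2] for X,Y in((366,113),(449,93),(478,199),(395,219))])
print("slot side",atz("side",(330+(447-300)/3,200+(405-300)/3),.07),"ends",[atz("side",(330+(X-300)/3,200+(Y-300)/3),.07)[:2] for X,Y in((430,402),(464,407))])
# bow centre in side and top
print("bow top",atz("top",(180+146/3,220+132/3),.093),"side",atz("side",(250+131/3,270+98/3),.093))
print("side bow corners", [(250+x/3,270+y/3) for x,y in((112,74),(154,83),(151,120),(111,110))])
if 1:
    for yw in(p[2],):
        P=[[p[0]+np.cos(yw)*a,p[1]+np.sin(yw)*a,.093+h] for a,h in((.018,.018),(-.018,.018),(-.018,-.018),(.018,-.018))]; print(proj("side",P))
E
```

```text
top stand px 719 [(0.84, 673)]
side stand px 1154 [(0.85, 1174)]
stand [ 0.5365  0.198  -0.0031] 0.5567380074868089
top lock 0.76 1844 [370.0, 281.9, 44.3, 57.2]
top keyhole 0.55 1863 [368.1, 278.4, 50.0, 52.2]
side lock 0.56 2292 [371.4, 248.2, 60.4, 53.2]
side keyhole 0.68 2234 [373.3, 247.2, 64.2, 53.6]
side keyhole 0.39 3710 [267.4, 247.9, 93.9, 71.1]
lock ['top', 'side'] [ 0.5106 -0.1319  0.2015] 0.20988298215803727
lock from slot top [ 0.5084 -0.1341  0.07  ] screws [array([ 0.5463, -0.0895]), array([ 0.562 , -0.1601]), array([ 0.4724, -0.1801]), array([ 0.4572, -0.1105])]
slot side [ 0.5108 -0.1345  0.07  ] ends [array([ 0.5246, -0.1319]), array([ 0.4977, -0.1384])]
bow top [0.5579 0.2177 0.093 ] side [0.5603 0.1917 0.093 ]
side bow corners [(287.3333333333333, 294.6666666666667), (301.3333333333333, 297.6666666666667), (300.3333333333333, 310.0), (287.0, 306.6666666666667)]
[[294.5005 298.638 ]
 [311.1347 304.8329]
 [311.1039 318.6161]
 [294.8511 312.3701]]
```

```bash
python3 - <<'E'
from fit import *
from scipy.optimize import least_squares
C=np.array([(250+x/2.5,270+(y)/2.5) for x,y in((112,74),(154,83),(151,120),(111,110))])
print("bow top",atz("top",(238.2,272.8),.10),"side",atz("side",(302.6,308.7),.093))
def bow(p,th=0): 
    c,s=np.cos(p[2]),np.sin(p[2]); return [[p[0]+c*a,p[1]+s*a,.093+h] for a,h in((.018,.018),(-.018,.018),(-.018,-.018),(.018,-.018))]
r=least_squares(lambda p:(proj("side",bow(p))-C).ravel(),[.535,.195,0]); print("bow fit",r.x,r.fun.reshape(4,2))
im=bot.camera("top"); print(im[256:292,228:256].max(2))
# stand corners: crop-drawn, top face only
for yw in(-.2,-.1,0,.1,.2):
    p=(.535,.197,yw); c,s=np.cos(yw),np.sin(yw)
    print(yw,[ (proj("top",[[p[0]+c*a-s*b,p[1]+s*a+c*b,.045]])[0]-[180,220])*2.5 for a in(-.0375,.0375) for b in(-.03,.03)],[ ((proj("side",[[p[0]+c*a-s*b,p[1]+s*a+c*b,.045]])[0]-[250,270])*2.5).round() for a in(-.0375,.0375) for b in(-.03,.03)])
E
```

```text
bow top [0.5345 0.1927 0.1   ] side [0.5369 0.1982 0.093 ]
bow fit [0.5365 0.1982 0.1438] [[-0.9913 -0.0194]
 [ 0.0344  0.8316]
 [ 1.192  -0.1934]
 [-0.2239 -0.6769]]
[[141 140 139 ... 134 135 136]
 [139 139 138 ... 134 136 137]
 [141 139 138 ... 132 135 139]
 ...
 [141 141 145 ...  78  76  88]
 [141 136 134 ...  89 100 111]
 [137 129 113 ... 117 125 136]]
-0.2 [array([170.6485, 180.1122]), array([113.2094, 169.5133]), array([185.6862, 108.5601]), array([128.8917,  98.2232])] [array([196., 142.]), array([147., 186.]), array([124.,  99.]), array([ 74., 140.])]
-0.1 [array([174.7397, 177.6771]), array([116.3373, 172.9022]), array([182.5516, 105.2428]), array([124.8372, 100.5956])] [array([195., 137.]), array([153., 185.]), array([118., 100.]), array([ 74., 145.])]
0 [array([178.5751, 174.8541]), array([119.8033, 175.9528]), array([179.0933, 102.2632]), array([121.0256, 103.3503])] [array([194., 133.]), array([159., 183.]), array([113., 102.]), array([ 74., 149.])]
0.1 [array([182.1159, 171.6724]), array([123.5725, 178.6336]), array([175.3459,  99.65  ]), array([117.4944, 106.4606])] [array([193., 129.]), array([165., 181.]), array([107., 104.]), array([ 75., 154.])]
0.2 [array([185.3267, 168.1649]), array([127.6071, 180.9168]), array([171.3463,  97.4284]), array([114.279 , 109.8967])] [array([191., 125.]), array([170., 179.]), array([102., 106.]), array([ 77., 158.])]
```

Request:
{"api": "drive_tool", "payload": {"rows": [{"wz": 1,"hand": 40},{"wz": 1,"hand": 40},{"wz": 1,"hand": 40}]}}

```text
invalid input at $.rows[0]: expected keys dx, dy, dz, wx, wy, wz, hand
```

```bash
cat > st.py <<'E'
from h import *
np.set_printoptions(precision=4,suppress=True)
def state(p=True):
    o=bot.get_obs(); R=Rotation.from_quat(o["tool_rot"]).as_matrix()
    if p: print("t",o["clock"],"pos",np.array(o["eef_pos"]),"yaw",round(np.arctan2(R[1,0],R[0,0]),4),"tilt",R[:,2],"q",np.array(o["joint_pos"]),"F",np.array(o["ft_force"]),"M",np.array(o["ft_torque"]),"w",o["grip_width"],"gf",o["grasp_force"])
    return o,R
def delta(x,y,z):
    o,R=state(); d=R.T@(np.array([x,y,z])-o["eef_pos"]); print("d units",d/.05)
E
python3 - <<'E'
from st import *
delta(.536,.1965,.2)
E
```

```text
t 1.5 pos [ 0.1124 -0.4872  0.2423] yaw 0.2268 tilt [ 0.     -0.0001 -1.    ] q [-1.344   0.2406  0.005   1.3352 -0.      1.5708] F [-0.0671  0.4669 -0.7417] M [ 0.0219 -0.0257  0.0085] w 0.08522672813487596 gf 0.0
d units [ 11.3292 -11.4198   0.8456]
```

Request:
{"api": "drive_tool", "payload": {"rows": [{"dx": 0.5,"dy": -0.5,"dz": 0,"wx": 0,"wy": 0,"wz": -1,"hand": 40},{"dx": 1,"dy": -1,"dz": 0,"wx": 0,"wy": 0,"wz": -2,"hand": 40},{"dx": 1.5,"dy": -1.5,"dz": 0,"wx": 0,"wy": 0,"wz": -3,"hand": 40},{"dx": 2,"dy": -2,"dz": 0,"wx": 0,"wy": 0,"wz": -4,"hand": 40}]}}

```text
clock: 1.9
eef_pos: [0.1878, -0.3662, 0.2423]
tool_rot: [0.958, 0.285, 0.0, 0.0]
ft_force: [0.4, -0.4, -0.2]
grip_width: 0.0401
grasp_force: 0.0
```

```bash
python3 -c "
from st import *
delta(.536,.1965,.2)"
```

```text
t 1.9 pos [ 0.1878 -0.3662  0.2423] yaw 0.5787 tilt [ 0.0003 -0.0001 -1.    ] q [-1.097   0.0651 -0.2051  1.3004  0.0002  1.4659] F [ 0.3921 -0.3841 -0.1546] M [ 0.0106 -0.0355  0.0096] w 0.040091628093057566 gf 0.0
d units [11.9844 -5.6124  0.8467]
```

Request:
{"api": "drive_tool", "payload": {"rows": [{"dx": 1,"dy": -0.5,"dz": 0,"wx": 0,"wy": 0,"wz": -1.6,"hand": 30},{"dx": 2,"dy": -1,"dz": 0,"wx": 0,"wy": 0,"wz": -3.2,"hand": 30},{"dx": 3,"dy": -1.5,"dz": 0.2,"wx": 0,"wy": 0,"wz": -4.8,"hand": 30},{"dx": 4,"dy": -2,"dz": 0.3,"wx": 0,"wy": 0,"wz": -6.4,"hand": 30},{"dx": 5,"dy": -2.5,"dz": 0.4,"wx": 0,"wy": 0,"wz": -8,"hand": 30},{"dx": 6,"dy": -3,"dz": 0.5,"wx": 0,"wy": 0,"wz": -9.6,"hand": 30},{"dx": 7,"dy": -3.5,"dz": 0.6,"wx": 0,"wy": 0,"wz": -11.2,"hand": 30},{"dx": 8,"dy": -4,"dz": 0.7,"wx": 0,"wy": 0,"wz": -12.8,"hand": 30},{"dx": 9,"dy": -4.5,"dz": 0.8,"wx": 0,"wy": 0,"wz": -14.4,"hand": 30},{"dx": 10,"dy": -5,"dz": 0.85,"wx": 0,"wy": 0,"wz": -16,"hand": 30},{"dx": 11,"dy": -5.3,"dz": 0.85,"wx": 0,"wy": 0,"wz": -17.6,"hand": 30},{"dx": 12,"dy": -5.6,"dz": 0.85,"wx": 0,"wy": 0,"wz": -19.2,"hand": 30},{"dx": 12,"dy": -5.6,"dz": 0.85,"wx": 0,"wy": 0,"wz": -20.8,"hand": 30},{"dx": 12,"dy": -5.6,"dz": 0.85,"wx": 0,"wy": 0,"wz": -22.4,"hand": 30},{"dx": 12,"dy": -5.6,"dz": 0.85,"wx": 0,"wy": 0,"wz": -24,"hand": 30},{"dx": 12,"dy": -5.6,"dz": 0.85,"wx": 0,"wy": 0,"wz": -25.6,"hand": 30},{"dx": 12,"dy": -5.6,"dz": 0.85,"wx": 0,"wy": 0,"wz": -27.2,"hand": 30},{"dx": 12,"dy": -5.6,"dz": 0.85,"wx": 0,"wy": 0,"wz": -28.8,"hand": 30},{"dx": 12,"dy": -5.6,"dz": 0.85,"wx": 0,"wy": 0,"wz": -30.4,"hand": 30},{"dx": 12,"dy": -5.6,"dz": 0.85,"wx": 0,"wy": 0,"wz": -30.4,"hand": 30}]}}

```text
clock: 3.9
eef_pos: [0.5381, 0.1943, 0.1997]
tool_rot: [-0.043, 0.999, -0.0, -0.0]
ft_force: [-0.9, -0.3, -0.8]
grip_width: 0.03
grasp_force: 0.0
```

```bash
python3 -c "
from st import *
delta(.536,.1965,.125)
save('side','s1',(240,210,400,330),5)
o,R=state(False);print('tip px',proj('side',[o['eef_pos']+R[:,2]*.011]))"
```

```text
t 3.9 pos [0.5381 0.1943 0.1997] yaw -3.0547 tilt [-0.0002 -0.0001 -1.    ] q [0.3465 0.404  0.1234 1.2904 0.     0.2596] F [-0.859  -0.2773 -0.825 ] M [0.03   0.0261 0.0512] w 0.0300233151374956 gf 0.0
d units [0.0386 0.0472 1.4941]
tip px [[302.5868 268.273 ]]
```

View pics/s1.png

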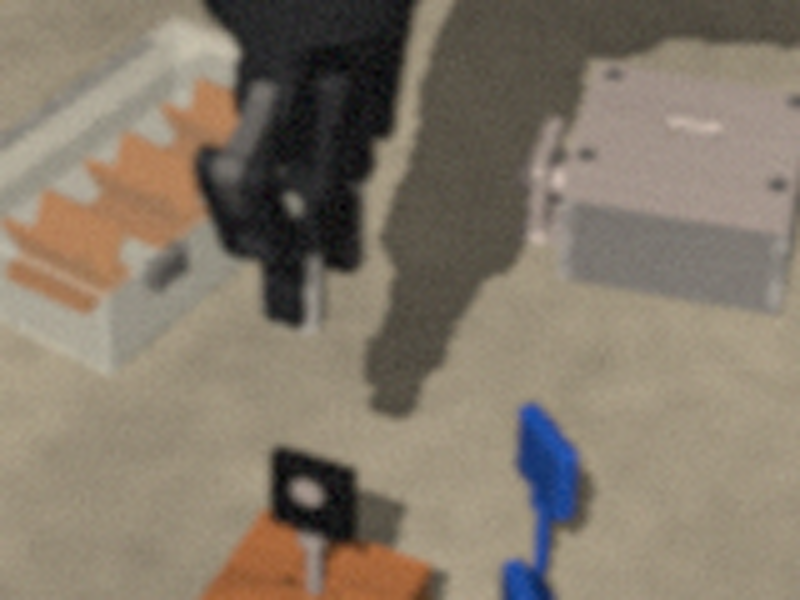

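Request:
{"api": "drive_tool", "payload": {"rows": [{"dx": 0.04,"dy": 0,"dz": 0.5,"wx": 0,"wy": 0,"wz": -0.3,"hand": 30},{"dx": 0.04,"dy": 0,"dz": 1,"wx": 0,"wy": 0,"wz": -0.3,"hand": 30},{"dx": 0.04,"dy": 0,"dz": 1.4,"wx": 0,"wy": 0,"wz": -0.3,"hand": 30},{"dx": 0.04,"dy": 0,"dz": 1.7,"wx": 0,"wy": 0,"wz": -0.3,"hand": 30},{"dx": 0.04,"dy": 0,"dz": 2,"wx": 0,"wy": 0,"wz": -0.3,"hand": 30},{"dx": 0.04,"dy": 0,"dz": 2.25,"wx": 0,"wy": 0,"wz": -0.3,"hand": 30},{"dx": 0.04,"dy": 0,"dz": 2.25,"wx": 0,"wy": 0,"wz": -0.3,"hand": 30}]}}

```text
clock: 4.65
eef_pos: [0.5348, 0.1936, 0.0853]
tool_rot: [-0.056, 0.998, -0.001, -0.002]
ft_force: [0.4, 0.0, -0.4]
grip_width: 0.0301
grasp_force: 0.0
```

```bash
python3 -c "
from st import *
state()
a=bot.camera('side')[250:350,250:350];b=bot.camera('top')[220:320,190:290]
cv2.imwrite('pics/g1.png',cv2.resize(np.hstack([a,b]),(800,400),interpolation=cv2.INTER_CUBIC)[...,::-1])"
```

```text
t 4.65 pos [0.5348 0.1936 0.0853] yaw -3.0298 tilt [-0.0037 -0.0013 -1.    ] q [ 0.3474  0.4894 -0.0579  1.0274  0.      0.2356] F [ 0.3532  0.0462 -0.3908] M [ 0.0654  0.0333 -0.0139] w 0.030061127863584357 gf 0.0
```

View pics/g1.png

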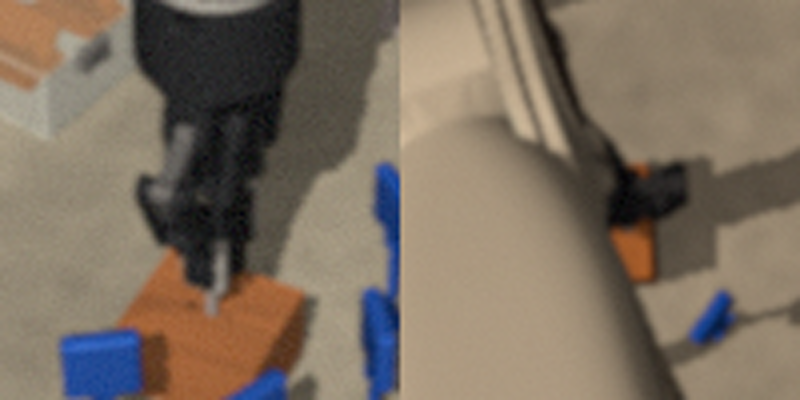

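The fingers straddle the black bow, with the shank visible at side (303,325) just below them. Closing now.

Request:
{"api": "drive_tool", "payload": {"rows": [{"dx": 0,"dy": 0,"dz": 0,"wx": 0,"wy": 0,"wz": 0,"hand": 20},{"dx": 0,"dy": 0,"dz": 0,"wx": 0,"wy": 0,"wz": 0,"hand": 14},{"dx": 0,"dy": 0,"dz": 0,"wx": 0,"wy": 0,"wz": 0,"hand": 4},{"dx": 0,"dy": 0,"dz": 0,"wx": 0,"wy": 0,"wz": 0,"hand": 4},{"dx": 0,"dy": 0,"dz": 0,"wx": 0,"wy": 0,"wz": 0,"hand": 4}]}}

```text
clock: 5.25
eef_pos: [0.5367, 0.1956, 0.0884]
tool_rot: [-0.057, 0.998, 0.001, 0.001]
ft_force: [-1.1, 4.6, 4.4]
grip_width: 0.0094
grasp_force: 60.5
```

```bash
python3 -c "
from st import *
state()"
```

```text
t 5.25 pos [0.5367 0.1956 0.0884] yaw -3.0274 tilt [ 0.0016  0.0031 -1.    ] q [ 0.3483  0.4862 -0.0544  1.0276  0.0023  0.2341] F [-1.1447  4.5567  4.4011] M [ 1.4318  0.2765 -0.0574] w 0.009443931313834123 gf 60.480748414993286
```

Request:
{"api": "drive_tool", "payload": {"rows": [{"dx": 0,"dy": 0.03,"dz": 0,"wx": 0,"wy": 0,"wz": 0,"hand": 4},{"dx": 0,"dy": 0.03,"dz": 0,"wx": 0,"wy": 0,"wz": 0,"hand": 4},{"dx": 0,"dy": 0.03,"dz": 0,"wx": 0,"wy": 0,"wz": 0,"hand": 4}]}}

```text
clock: 5.55
eef_pos: [0.5366, 0.196, 0.0883]
tool_rot: [-0.057, 0.998, 0.0, 0.001]
ft_force: [-1.1, 3.3, 5.1]
grip_width: 0.0091
grasp_force: 60.8
```

```bash
python3 -c "
from st import *
state()"
```

```text
t 5.55 pos [0.5366 0.196  0.0883] yaw -3.0281 tilt [ 0.0019  0.0005 -1.    ] q [ 0.3502  0.4868 -0.0535  1.0286 -0.0002  0.2367] F [-1.1208  3.2932  5.0936] M [ 0.9146  0.2465 -0.024 ] w 0.009060537782904431 gf 60.76779305934906
```

Request:
{"api": "drive_tool", "payload": {"rows": [{"dx": -0.02,"dy": 0.06,"dz": -0.06,"wx": 0,"wy": 0,"wz": 0,"hand": 4},{"dx": -0.02,"dy": 0.06,"dz": -0.1,"wx": 0,"wy": 0,"wz": 0,"hand": 4},{"dx": -0.02,"dy": 0.06,"dz": -0.14,"wx": 0,"wy": 0,"wz": 0,"hand": 4},{"dx": -0.02,"dy": 0.06,"dz": -0.14,"wx": 0,"wy": 0,"wz": 0,"hand": 4}]}}

```text
clock: 5.95
eef_pos: [0.5362, 0.1976, 0.0939]
tool_rot: [-0.056, 0.998, -0.001, -0.001]
ft_force: [-0.5, -3.1, 0.0]
grip_width: 0.0089
grasp_force: 60.2
```

```bash
python3 -c "
from st import *
state()"
```

```text
t 5.95 pos [0.5362 0.1976 0.0939] yaw -3.0289 tilt [-0.0012 -0.0023 -1.    ] q [ 0.354   0.4842 -0.0415  1.047  -0.0018  0.2413] F [-0.4738 -3.0578  0.0455] M [-0.662   0.1366 -0.0148] w 0.008903672476320325 gf 60.24374842643738
```

Request:
{"api": "drive_tool", "payload": {"rows": [{"dx": 0,"dy": -0.03,"dz": -0.04,"wx": 0,"wy": 0,"wz": 0,"hand": 4},{"dx": 0,"dy": -0.03,"dz": -0.1,"wx": 0,"wy": 0,"wz": 0,"hand": 4},{"dx": 0,"dy": -0.03,"dz": -0.2,"wx": 0,"wy": 0,"wz": 0,"hand": 4},{"dx": 0,"dy": -0.03,"dz": -0.3,"wx": 0,"wy": 0,"wz": 0,"hand": 4},{"dx": 0,"dy": -0.03,"dz": -0.4,"wx": 0,"wy": 0,"wz": 0,"hand": 4},{"dx": 0,"dy": -0.03,"dz": -0.6,"wx": 0,"wy": 0,"wz": 0,"hand": 4},{"dx": 0,"dy": -0.03,"dz": -1,"wx": 0,"wy": 0,"wz": 0,"hand": 4},{"dx": 0,"dy": -0.03,"dz": -1.5,"wx": 0,"wy": 0,"wz": 0,"hand": 4},{"dx": 0,"dy": -0.03,"dz": -1.5,"wx": 0,"wy": 0,"wz": 0,"hand": 4}]}}

```text
clock: 6.85
eef_pos: [0.5394, 0.1984, 0.174]
tool_rot: [-0.057, 0.998, 0.001, 0.004]
ft_force: [0.1, 0.6, -0.3]
grip_width: 0.0094
grasp_force: 60.0
```

```bash
python3 -c "
from st import *
state()
a=bot.camera('side')[230:330,250:350]
cv2.imwrite('pics/g2.png',cv2.resize(a,(600,600),interpolation=cv2.INTER_CUBIC)[...,::-1])
delta(.51,-.134,.165)"
```

```text
t 6.85 pos [0.5394 0.1984 0.174 ] yaw -3.0281 tilt [ 0.0079  0.0032 -1.    ] q [0.3523 0.4173 0.0751 1.2201 0.0003 0.2388] F [ 0.0747  0.6434 -0.2976] M [ 0.003  -0.1019 -0.0071] w 0.009391198842292912 gf 60.032052397727966
t 6.9 pos [0.5384 0.198  0.172 ] yaw -3.0281 tilt [ 0.0052  0.0022 -1.    ] q [0.3522 0.4188 0.0721 1.2184 0.0003 0.2388] F [-0.5866 -0.1811 -1.2285] M [-0.0154  0.0097  0.0245] w 0.009123950519676242 gf 60.02965450286865
d units [ 1.317  -6.5329  0.1219]
```

View pics/g2.png

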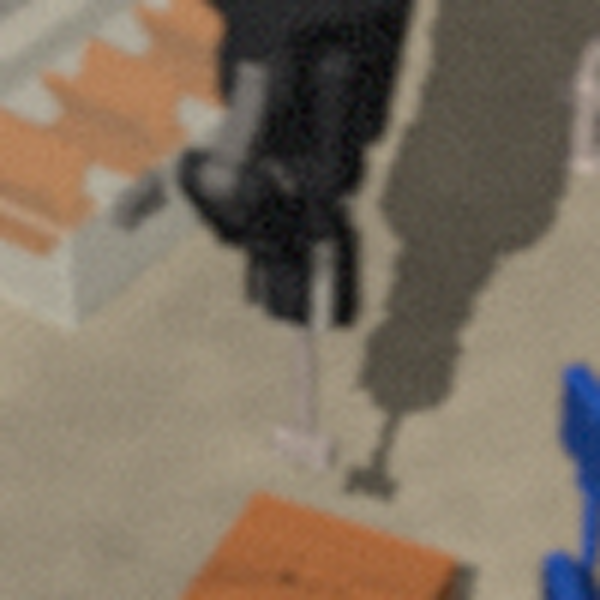

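Request:
{"api": "drive_tool", "payload": {"rows": [{"dx": 0.1,"dy": -0.4,"dz": -0.1,"wx": 0,"wy": 0,"wz": -0.1,"hand": 4},{"dx": 0.2,"dy": -1,"dz": -0.2,"wx": 0,"wy": 0,"wz": -0.2,"hand": 4},{"dx": 0.35,"dy": -1.7,"dz": -0.2,"wx": 0,"wy": 0,"wz": -0.4,"hand": 4},{"dx": 0.5,"dy": -2.4,"dz": -0.2,"wx": 0,"wy": 0,"wz": -0.6,"hand": 4},{"dx": 0.65,"dy": -3.2,"dz": -0.2,"wx": 0,"wy": 0,"wz": -0.8,"hand": 4},{"dx": 0.8,"dy": -4,"dz": -0.2,"wx": 0,"wy": 0,"wz": -1,"hand": 4},{"dx": 0.95,"dy": -4.8,"dz": -0.2,"wx": 0,"wy": 0,"wz": -1.27,"hand": 4},{"dx": 1.1,"dy": -5.5,"dz": -0.2,"wx": 0,"wy": 0,"wz": -1.27,"hand": 4},{"dx": 1.2,"dy": -6.1,"dz": -0.1,"wx": 0,"wy": 0,"wz": -1.27,"hand": 4},{"dx": 1.32,"dy": -6.53,"dz": -0.1,"wx": 0,"wy": 0,"wz": -1.27,"hand": 4},{"dx": 1.32,"dy": -6.53,"dz": -0.05,"wx": 0,"wy": 0,"wz": -1.27,"hand": 4},{"dx": 1.32,"dy": -6.53,"dz": 0,"wx": 0,"wy": 0,"wz": -1.27,"hand": 4},{"dx": 1.32,"dy": -6.53,"dz": 0.05,"wx": 0,"wy": 0,"wz": -1.27,"hand": 4},{"dx": 1.32,"dy": -6.53,"dz": 0.05,"wx": 0,"wy": 0,"wz": -1.27,"hand": 4}]}}

```text
clock: 8.3
eef_pos: [0.5078, -0.1335, 0.1661]
tool_rot: [-0.113, 0.994, 0.0, -0.001]
ft_force: [0.2, -0.2, -1.1]
grip_width: 0.0091
grasp_force: 60.1
```

```bash
python3 -c "
from st import *
state()
a=np.mean([bot.camera('side') for _ in range(4)],0)[190:270,330:430];b=np.mean([bot.camera('top') for _ in range(4)],0)[245:325,330:430]
cv2.imwrite('pics/g3.png',np.vstack([cv2.resize(i,(750,600) if 0 else (700,560))[:300 if k else 560] if 0 else cv2.resize(i.astype(np.uint8),(375*2,300*2),interpolation=cv2.INTER_CUBIC)[:, :] for k,i in enumerate([a])])[...,::-1])
cv2.imwrite('pics/g3t.png',cv2.resize(b.astype(np.uint8),(750,600),interpolation=cv2.INTER_CUBIC)[...,::-1])
o,R=state(False)
p=np.array(o['eef_pos']);x=R[:,0];f=p+R[:,2]*.0733
P=[f,f+x*.01,f-x*.01,[.51,-.134,.07]];print(((proj('side',P)-[330,190])*7.5).round())
"
```

```text
t 8.3 pos [ 0.5078 -0.1335  0.1661] yaw -2.9158 tilt [-0.0013  0.0006 -1.    ] q [-0.2572  0.3359 -0.068   1.1684  0.0003 -0.483 ] F [ 0.2293 -0.2229 -1.0624] M [-0.0203  0.0111  0.0172] w 0.009105339173751267 gf 60.0603049993515
[[381. 279.]
 [412. 283.]
 [350. 274.]
 [369. 339.]]
```

View pics/g3.png

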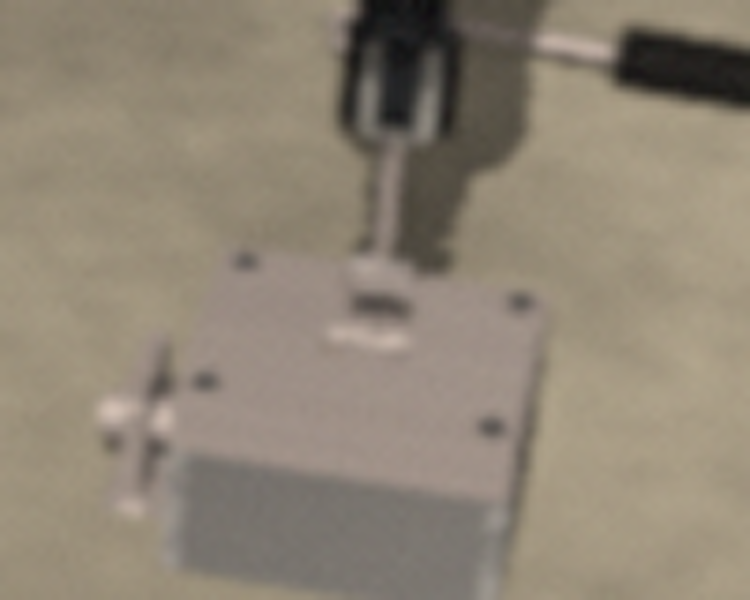

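```bash
python3 -c "
from st import *
S=np.array([atz('side',(330+x/7.5,190+y/7.5),.07)[:2] for x,y in((245,261),(520,302),(205,381),(490,427))])
print(S,S.mean(0)); 
for a,b in((1,0),(3,2)): d=S[b]-S[a]; print(np.arctan2(d[1],d[0]),np.hypot(*d))
for a,b in((0,2),(1,3)): d=S[b]-S[a]; print(np.arctan2(-d[0],d[1]),np.hypot(*d))
print(atz('side',(330+381/7.5,190+284/7.5),.0928))
delta(.5097,-.1345,.15)
"
```

```text
[[ 0.5635 -0.1567]
 [ 0.4742 -0.1777]
 [ 0.5473 -0.0871]
 [ 0.4587 -0.107 ]] [ 0.5109 -0.1321]
0.2308956067025207 0.09169869696139343
0.22125665595291338 0.09078516621888416
0.22872625957606726 0.07145259739966002
0.2160648027221026 0.07233544450902782
[ 0.5077 -0.1329  0.0928]
t 8.7 pos [ 0.5083 -0.1345  0.167 ] yaw -2.9171 tilt [ 0.0004 -0.0001 -1.    ] q [-0.2587  0.3352 -0.0665  1.1687  0.     -0.4831] F [ 0.3065 -0.3017 -0.1936] M [-0.0083  0.0118 -0.0128] w 0.00912216394912052 gf 60.065569281578064
d units [-0.0271 -0.0064  0.3396]
```

View pics/g3t.png

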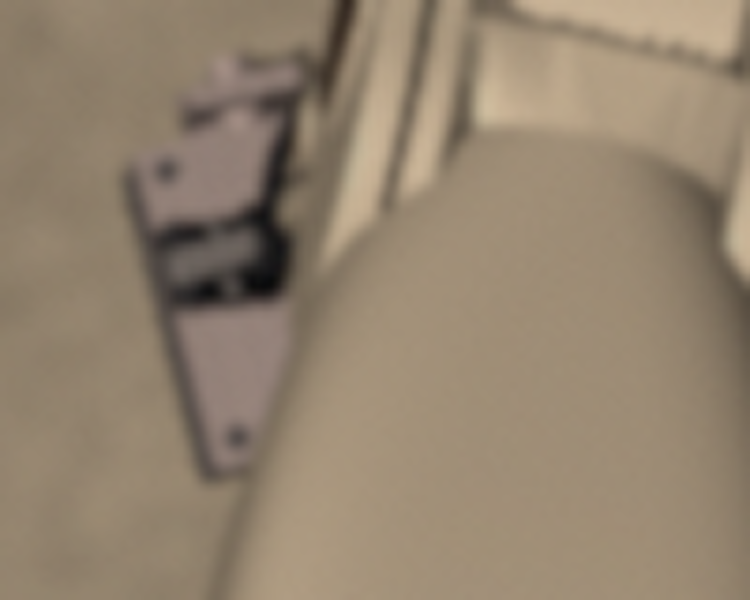

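Request:
{"api": "drive_tool", "payload": {"rows": [{"dx": -0.05,"dy": 0.01,"dz": 0.2,"wx": 0,"wy": 0,"wz": 0,"hand": 4},{"dx": -0.05,"dy": 0.01,"dz": 0.4,"wx": 0,"wy": 0,"wz": 0,"hand": 4},{"dx": -0.05,"dy": 0.01,"dz": 0.45,"wx": 0,"wy": 0,"wz": 0,"hand": 4},{"dx": -0.05,"dy": 0.01,"dz": 0.5,"wx": 0,"wy": 0,"wz": 0,"hand": 4},{"dx": -0.05,"dy": 0.01,"dz": 0.54,"wx": 0,"wy": 0,"wz": 0,"hand": 4},{"dx": -0.05,"dy": 0.01,"dz": 0.56,"wx": 0,"wy": 0,"wz": 0,"hand": 4},{"dx": -0.05,"dy": 0.01,"dz": 0.56,"wx": 0,"wy": 0,"wz": 0,"hand": 4}]}}

```text
clock: 9.4
eef_pos: [0.5104, -0.1339, 0.1384]
tool_rot: [-0.112, 0.994, -0.0, -0.0]
ft_force: [0.6, -1.5, -0.4]
grip_width: 0.0089
grasp_force: 60.3
```

```bash
python3 -c "
from st import *
state()"
```

```text
t 9.4 pos [ 0.5104 -0.1339  0.1384] yaw -2.9177 tilt [-0.0003 -0.0007 -1.    ] q [-0.2562  0.3625 -0.1061  1.1022 -0.0007 -0.4801] F [ 0.6402 -1.5071 -0.3734] M [-0.3004 -0.0995 -0.0054] w 0.008924890260100887 gf 60.256186723709106
```

Request:
{"api": "drive_tool", "payload": {"rows": [{"dx": 0,"dy": -0.015,"dz": 0.06,"wx": 0,"wy": 0,"wz": 0,"hand": 4},{"dx": 0,"dy": -0.015,"dz": 0.12,"wx": 0,"wy": 0,"wz": 0,"hand": 4},{"dx": 0,"dy": -0.015,"dz": 0.18,"wx": 0,"wy": 0,"wz": 0,"hand": 4},{"dx": 0,"dy": -0.015,"dz": 0.24,"wx": 0,"wy": 0,"wz": 0,"hand": 4},{"dx": 0,"dy": -0.015,"dz": 0.24,"wx": 0,"wy": 0,"wz": 0,"hand": 4}]}}

```text
clock: 9.9
eef_pos: [0.5113, -0.1344, 0.1266]
tool_rot: [-0.112, 0.994, -0.0, 0.001]
ft_force: [1.7, -0.3, -1.1]
grip_width: 0.0092
grasp_force: 60.1
```

```bash
python3 -c "
from st import *
state()"
```

```text
t 9.9 pos [ 0.5113 -0.1344  0.1266] yaw -2.9174 tilt [ 0.0013 -0.     -1.    ] q [-0.2572  0.374  -0.1226  1.0729  0.0003 -0.4814] F [ 1.7482 -0.3056 -1.0797] M [-0.2403 -0.5617 -0.0207] w 0.00919212251170227 gf 60.070679783821106
```

Request:
{"api": "drive_tool", "payload": {"rows": [{"dx": -0.02,"dy": 0,"dz": 0.06,"wx": 0,"wy": 0,"wz": 0,"hand": 4},{"dx": -0.02,"dy": 0,"dz": 0.12,"wx": 0,"wy": 0,"wz": 0,"hand": 4},{"dx": -0.02,"dy": 0,"dz": 0.18,"wx": 0,"wy": 0,"wz": 0,"hand": 4},{"dx": -0.02,"dy": 0,"dz": 0.24,"wx": 0,"wy": 0,"wz": 0,"hand": 4},{"dx": -0.02,"dy": 0,"dz": 0.3,"wx": 0,"wy": 0,"wz": 0,"hand": 4},{"dx": -0.02,"dy": 0,"dz": 0.3,"wx": 0,"wy": 0,"wz": 0,"hand": 4}]}}

```text
clock: 10.5
eef_pos: [0.511, -0.1341, 0.1109]
tool_rot: [-0.112, 0.994, 0.0, -0.001]
ft_force: [0.7, -1.4, -1.1]
grip_width: 0.0094
grasp_force: 60.2
```

```bash
python3 -c "
from st import *
state()"
```

```text
t 10.5 pos [ 0.511  -0.1341  0.1109] yaw -2.9175 tilt [-0.0016  0.0001 -1.    ] q [-0.2565  0.3905 -0.1425  1.0393 -0.0003 -0.4806] F [ 0.7075 -1.3807 -1.0955] M [-0.2136 -0.0369 -0.0366] w 0.00944589371521969 gf 60.19333004951477
```

```bash
python3 -c "
from st import *
a=np.mean([bot.camera('side') for _ in range(3)],0)[190:270,330:430]
cv2.imwrite('pics/g4.png',cv2.resize(a.astype(np.uint8),(750,600),interpolation=cv2.INTER_CUBIC)[...,::-1])
state()
"
```

```text
t 10.65 pos [ 0.5113 -0.134   0.1116] yaw -2.9174 tilt [-0.0008  0.0002 -1.    ] q [-0.2564  0.3898 -0.1418  1.04    0.     -0.4805] F [ 0.2301  0.238  -1.2279] M [-0.0797 -0.0076 -0.0218] w 0.008989982445966577 gf 59.99670088291168
```

View pics/g4.png

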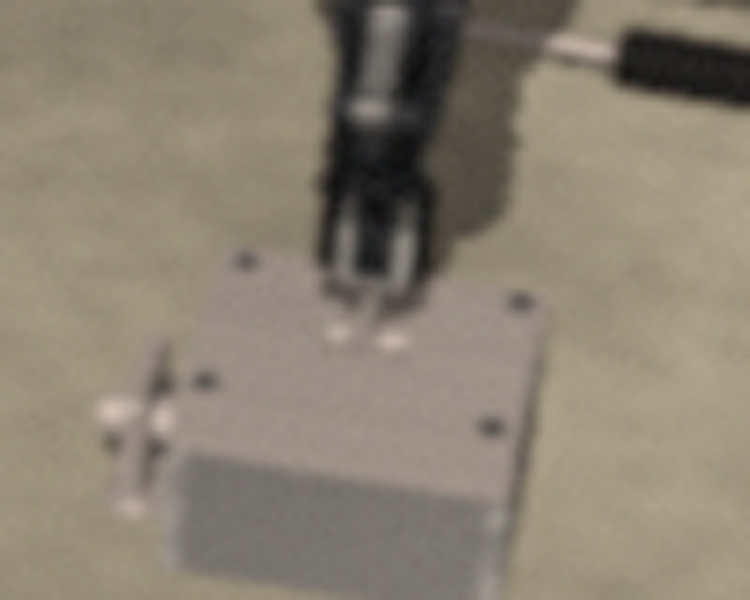

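The shank is in the slot (368,330 in the crop), nearly down. I'll push on to the floor and feel for it.

Request:
{"api": "drive_tool", "payload": {"rows": [{"dx": 0,"dy": 0,"dz": 0.05,"wx": 0,"wy": 0,"wz": 0,"hand": 4},{"dx": 0,"dy": 0,"dz": 0.1,"wx": 0,"wy": 0,"wz": 0,"hand": 4},{"dx": 0,"dy": 0,"dz": 0.14,"wx": 0,"wy": 0,"wz": 0,"hand": 4},{"dx": 0,"dy": 0,"dz": 0.14,"wx": 0,"wy": 0,"wz": 0,"hand": 4}]}}

```text
clock: 11.05
eef_pos: [0.5121, -0.1341, 0.109]
tool_rot: [-0.112, 0.994, -0.0, 0.002]
ft_force: [-8.0, 2.7, 23.7]
grip_width: 0.0094
grasp_force: 63.8
```

```bash
python3 -c "
from st import *
state()"
```

```text
t 11.05 pos [ 0.5121 -0.1341  0.109 ] yaw -2.9173 tilt [ 0.0032 -0.0006 -1.    ] q [-0.2563  0.3909 -0.1476  1.0291  0.0003 -0.4806] F [-8.0415  2.6634 23.6572] M [ 0.5117  2.0684 -0.0192] w 0.009385139439824434 gf 63.8050103187561
```

Request:
{"api": "drive_tool", "payload": {"rows": [{"dx": 0.01,"dy": 0,"dz": -0.03,"wx": 0,"wy": 0,"wz": 0,"hand": 4},{"dx": 0.02,"dy": 0,"dz": -0.06,"wx": 0,"wy": 0,"wz": 0,"hand": 4},{"dx": 0.02,"dy": 0,"dz": -0.06,"wx": 0,"wy": 0,"wz": 0,"hand": 4},{"dx": 0.02,"dy": 0,"dz": -0.06,"wx": 0,"wy": 0,"wz": 1,"hand": 4},{"dx": 0.02,"dy": 0,"dz": -0.06,"wx": 0,"wy": 0,"wz": 2,"hand": 4},{"dx": 0.02,"dy": 0,"dz": -0.06,"wx": 0,"wy": 0,"wz": 3,"hand": 4},{"dx": 0.02,"dy": 0,"dz": -0.06,"wx": 0,"wy": 0,"wz": 4,"hand": 4},{"dx": 0.02,"dy": 0,"dz": -0.06,"wx": 0,"wy": 0,"wz": 4,"hand": 4}]}}

```text
clock: 11.85
eef_pos: [0.5115, -0.1342, 0.1092]
tool_rot: [0.063, 0.998, 0.0, 0.001]
ft_force: [-1.1, 0.9, 9.4]
grip_width: 0.0095
grasp_force: 61.5
```

```bash
python3 -c "
from st import *
state()"
```

```text
t 11.85 pos [ 0.5115 -0.1342  0.1092] yaw 3.0156 tilt [ 0.0025  0.0001 -1.    ] q [-0.257   0.3904 -0.1477  1.0303  0.0008 -0.131 ] F [-1.1272  0.8593  9.3833] M [0.2892 0.4328 0.0235] w 0.009506598339547612 gf 61.510502099990845
```

Turning freely (0.02 N m) with 9 N down. Turning on to the stop.

Request:
{"api": "drive_tool", "payload": {"rows": [{"dx": 0,"dy": 0,"dz": 0,"wx": 0,"wy": 0,"wz": 1,"hand": 4},{"dx": 0,"dy": 0,"dz": 0,"wx": 0,"wy": 0,"wz": 2,"hand": 4},{"dx": 0,"dy": 0,"dz": 0,"wx": 0,"wy": 0,"wz": 3,"hand": 4},{"dx": 0,"dy": 0,"dz": 0,"wx": 0,"wy": 0,"wz": 4,"hand": 4},{"dx": 0,"dy": 0,"dz": 0,"wx": 0,"wy": 0,"wz": 5,"hand": 4},{"dx": 0,"dy": 0,"dz": 0,"wx": 0,"wy": 0,"wz": 6,"hand": 4},{"dx": 0,"dy": 0,"dz": 0,"wx": 0,"wy": 0,"wz": 7,"hand": 4},{"dx": 0,"dy": 0,"dz": 0,"wx": 0,"wy": 0,"wz": 8,"hand": 4},{"dx": 0,"dy": 0,"dz": 0,"wx": 0,"wy": 0,"wz": 9,"hand": 4},{"dx": 0,"dy": 0,"dz": 0,"wx": 0,"wy": 0,"wz": 10,"hand": 4},{"dx": 0,"dy": 0,"dz": 0,"wx": 0,"wy": 0,"wz": 11,"hand": 4},{"dx": 0,"dy": 0,"dz": 0,"wx": 0,"wy": 0,"wz": 12,"hand": 4},{"dx": 0,"dy": 0,"dz": 0,"wx": 0,"wy": 0,"wz": 13,"hand": 4},{"dx": 0,"dy": 0,"dz": 0,"wx": 0,"wy": 0,"wz": 14,"hand": 4},{"dx": 0,"dy": 0,"dz": 0,"wx": 0,"wy": 0,"wz": 14.5,"hand": 4},{"dx": 0,"dy": 0,"dz": 0,"wx": 0,"wy": 0,"wz": 15,"hand": 4},{"dx": 0,"dy": 0,"dz": 0,"wx": 0,"wy": 0,"wz": 15,"hand": 4}]}}

```text
clock: 13.55
eef_pos: [0.5113, -0.1338, 0.1092]
tool_rot: [0.657, 0.754, 0.001, 0.0]
ft_force: [-2.4, 1.5, 9.1]
grip_width: 0.0093
grasp_force: 61.8
```

```bash
python3 -c "
from st import *
state()
a=np.mean([bot.camera('side') for _ in range(3)],0)[190:270,330:430]
cv2.imwrite('pics/g5.png',cv2.resize(a.astype(np.uint8),(750,600),interpolation=cv2.INTER_CUBIC)[...,::-1])"
```

```text
t 13.55 pos [ 0.5113 -0.1338  0.1092] yaw 1.7078 tilt [ 0.0021  0.001  -1.    ] q [-0.2567  0.3903 -0.148   1.0308  0.0015  1.1771] F [-2.3932  1.5467  9.0522] M [0.5468 0.5353 0.0796] w 0.009278282434508095 gf 61.789265871047974
```

View pics/g5.png

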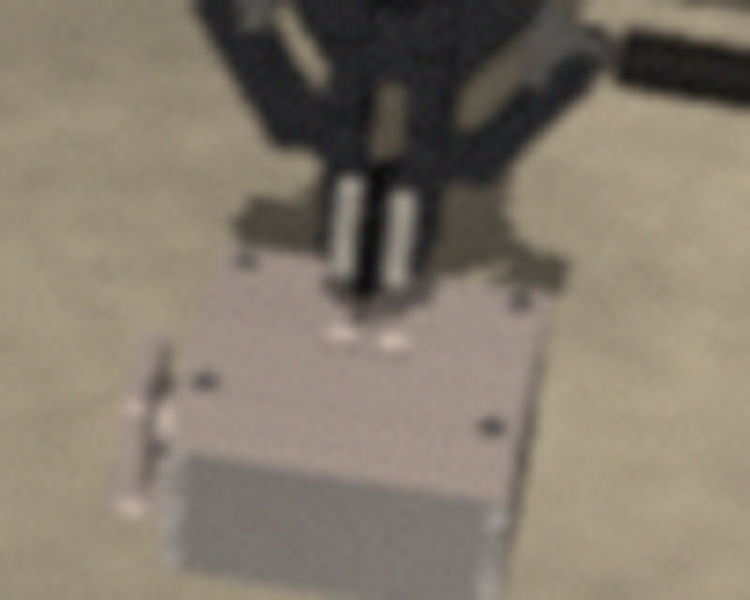

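The bolt has left the keeper eye: its end at crop (110,412) is gone. The key is turned 1.66 rad, home and gripped with 62 N, so I'm handing in.

```bash
python3 -c "
from workcell import bot
print(bot.job_done())"
```

```text
the job is handed in; nothing more can be done
None
```

I handed the job in with the key fully home, turned about 1.66 rad clockwise and still gripped at about 62 N; the bolt has drawn from the keeper eye, and the hand-in gave no verdict.

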